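Stock the empty cell of the covered ink crate

TASK

Put the ink bottle that stands on the bench away in the one empty cell of the three-cell crate. Covers ride high over a full cell and sit all the way down over an empty one: lift the cover that sits low off its cell, stand it knob up on the bench, then stand the bottle upright in that cell without dropping it. Leave the cover that rides high as it is.

Things in the scene. Friction and masses are not known exactly. Their poses are not given: they have to be found in the camera images.
- bottle_mid (a point): Centre of the ink bottle standing loose on the bench, left or right of the crate; z up. White plastic cylinder with a black cap, 36 mm diameter, 110 mm high, 0.08 to 0.15 kg; its underside is 55 mm below. A like bottle already stands in the crate's uncovered cell. Grip it in its top 40 mm: only its top 50 mm stand out of a cell.
- low_cover_knob (a point): Knob of the loose cover that sits low. Black square hood, open below, 78 mm wide, 63 mm high, walls 3 mm, top 5 mm; upright round steel knob 22 mm in diameter, 38 mm high; 0.15 kg. The point is on the knob's axis, 26 mm above the hood's top, 89 mm above its lower edge (at start 103 mm above the bench); z up. 4 mm clearance round the cell; raise 60 mm to free it.
- high_cover_knob (a point): Knob of the other, equal cover, which rests loosely on the bottle in a full cell of the crate and so rides 50 mm higher (this point, the same as on the low cover, is 153 mm above the bench; knob top 165 mm). z up. To be left alone.
- empty_cell (a point): Centre of the empty cell's inner floor, 12 mm above the bench. Fixed white box, 56 x 56 mm inside, 64 outside, 60 deep, rim 72 mm above the bench. Three cells in a row along y, 110 mm apart, on a base 100 (x) by 330 (y) by 8 mm; any one is the empty one. x: across the row, away from the robot; z up. The bench 0.40 to 0.49 m ahead of the robot's base, 50 mm either side, is clear.
There are look-alikes about, which are no part of the job. What is shaped like the part that bears bottle_mid but red is not meant.

How it is judged:
By the outcome, as a careful person would: the job done as asked, in the order asked, and still so for the second after the job is handed in, with the robot touching nothing.
It also fails if it takes over 61 s, if anything falls off the work surface, if the arm or the gripper's body presses on something with over 40 N, if the wrist force passes 120 N, or if a joint passes its speed limit or range.

ROBOT

A 6-joint arm with a two-finger parallel gripper is mounted at the origin on the work surface. World frame = base frame: x ahead of the robot, y to its left, z up, the work surface at z = 0. Lengths are in m, angles in rad, forces in N, time in s.
With the tool pointing down it reaches from about 0.325 to 0.925 m from the base axis. Payload 3.1 kg.
Tool frame: the origin (TCP) lies on the centre line of the jaws, within the pads' length; the fingertips stand 25 mm ahead of it and the grasp point (between the pads) lies 6 mm ahead of it (manip.finger_overhang is the distance from the TCP to the fingertips, in m); x points along the fingers, y is the direction in which the jaws open and shut, and the axes are right-handed (so a half turn about x gives the same grasp; the last joint's range is limited). The gripper opens to 85 mm and grips with 20 to 120 N. Pads are 22 mm wide; open, the fingers measure 114 mm over their backs; the gripper's body (76 mm by 85 mm) begins 54 mm behind the grasp point. The pads swing forward as they close: fully open they stand 13 mm farther back than shut.
Start: joints at [-0.112, 0.217, 1.613, -0, 1.311, -0.112], TCP at [0.625, 0, 0.228] pointing down, gripper open.
Joint ranges: [-2.75, 2.75], [-0.78, 2.1], [0.31, 2.55], [-1.13, 4.27], [0.13, 2.63], [-2.58, 2.58]. Speed limits (rad/s): [2.79, 2.79, 3.14, 3.14, 3.14, 3.14].

INTERFACE

Orientations are given as a unit quaternion [x, y, z, w].
In Python, from plant import manip gives the robot as it stands.
- The arm moves only by the tool jog_arm, never from a script. Its argument "series" is a list of rows, each a list of 7 numbers: the shift along the tool's x, y, z in units of 40 mm (1.0 is 40 mm), then the turn, a rotation vector about the tool's x, y, z in units of 6 degrees (1.0 is 6 degrees), then the gripper's target within -1 to 1 (shut at 1, half-way at 0, fully open at -1). A call has 1 to 10 rows; each row is the pose to reach, as a shift and turn from the pose commanded when the call began, along the tool's axes at that moment; what a row does not reach only later rows make up. A row lasts 1/10 s, in which the tool goes at most 50 mm and 8.59 degrees, less where a joint would pass 70% of its speed; a pose out of reach is approached as far as the arm can. A call with a gripper value outside its range is refused whole. The fingers move at their own pace and stop on an object; the grip force is fixed at half the most. Time passes only in rows, so rows that repeat a pose let the fingers close. It gives the time, the measured TCP pose, the force and the opening at its end, in the units of the state.
- manip.read_state(): the state, without advancing time (a new reading comes with each control period).
- manip.snapshot(name): name is "scene" or "side" or "wrist"; returns the picture (420x560x3 uint8, red, green, blue); there is no depth.
- manip.get_calibration(name): a dict with "K" (3x3 intrinsics, pixels), "R" (3x3) and "t" (3): a world point X has camera coordinates R X + t; the wrist camera has in their place "mount" (4x4, takes a point from camera to tool coordinates, whose origin is the TCP and whose axes are the tool frame's). Camera axes: x right, y down, z forward; pixel columns grow to the right and rows downward; lengths in m; the calibration is good to about 2 mm. A picture is of the moment at which its call begins: read the wrist's pose just before it. get_calibration takes no time and is no camera call.
- manip.hand_in(): hands the job in, once; it reports no verdict.
Trained networks look in the newest picture that a camera, given by its name, has taken for a name from the list of things; names that differ only in an ending like _2 or _b are one class to them, and where a whole thing is asked for, a point or a joint stands for the part that bears it (a point fixed in the world has none). Each returns a list of dicts, best first, with "p" (0 to 1); they miss things now and then, are a little off and sometimes report something else, mostly with a low value. They report only what shows in the picture. A call takes as long as a camera call. They do not tell look-alikes from the thing itself.
- manip.boxes_of(name, camera): "box" ([left, top, right, bottom] in pixels, round what is visible of it).
- manip.mark_of(name, camera): "pixel" ([column, row] in pixels: a listed point, or the origin of a listed thing).
The state is a dict: "t": time; "q": joint angles; "joint_vel": joint speeds; "joint_torque": joint torques, N m; "position": TCP position; "orientation": TCP orientation; "ft_force": force on the tool from outside, world axes, zero at the start; "moment": the same for the moment, N m; "finger_gap": opening from 0.0 (shut) to 1.0 (fully open).
Only numpy, scipy, OpenCV 4.12 (cv2) and the standard library are available. Lean on these libraries where they do the work, as an engineer would, in place of code of your own. Each camera call takes 0.05 s, during which the arm holds its last target.

## Working session

There is one attempt and no reset: what is moved stays moved. The work goes in short steps, Python scripts to look and compute and a tool call to move; the robot and the scene stay as the last step left them, time stands still between calls to the robot, and variables do not carry over. Pictures are saved under pics/ and viewed, and the job is handed in when it is done.

Besides the shell and the picture viewer there is one more tool, called by a JSON object that holds its "method" and its "body". jog_arm: Moves the arm, as the interface text tells. Its arguments: {"type":"object","properties":{"series":{"type":"array"}},"required":["series"]}

```bash
ls; mkdir -p pics
python3 - <<'E'
from plant import manip
import cv2
s=manip.read_state(); print(s['t'],s['position'],s['orientation'],s['finger_gap'])
for c in ['scene','side','wrist']:
    im=manip.snapshot(c); cv2.imwrite(f'pics/{c}0.png',im[:,:,::-1])
    print(c,manip.get_calibration(c))
    if c!='wrist':
        for n in ['bottle_mid','low_cover_knob','high_cover_knob','empty_cell']:
            print(n,[(d['pixel'],d['p']) for d in manip.mark_of(n,c)])
print(manip.read_state()['t'])
E
```

```text
pics
0.0 [6.24154683e-01 1.13050194e-04 2.27029322e-01] [ 0.49946168  0.50067944 -0.50054513  0.49931223] 0.9995925274806429
scene {'K': array([[418.10980387,   0.        , 280.17260804],
       [  0.        , 418.10980387, 207.33901053],
       [  0.        ,   0.        ,   1.        ]]), 'R': array([[-0.12461991,  0.99219691,  0.00389373],
       [ 0.7809603 ,  0.10050772, -0.61644076],
       [-0.61202197, -0.07377994, -0.78739166]]), 't': array([ 0.03742681, -0.34711895,  1.4305048 ])}
bottle_mid [([364.7, 220.7], 0.97), ([393.6, 215.4], 0.96), ([368.9, 197.5], 0.82), ([418.0, 238.8], 0.8)]
low_cover_knob [([260.2, 238.6], 0.56)]
high_cover_knob [([211.2, 227.9], 0.62)]
empty_cell []
side {'K': array([[535.31001556,   0.        , 276.47680618],
       [  0.        , 535.31001556, 219.42497886],
       [  0.        ,   0.        ,   1.        ]]), 'R': array([[-0.92894671, -0.36957657, -0.0217064 ],
       [-0.15634311,  0.44477153, -0.88189292],
       [ 0.33558135, -0.81583788, -0.4709498 ]]), 't': array([0.49459694, 0.1922618 , 1.02317542])}
bottle_mid [([241.3, 313.8], 0.83), ([192.6, 355.0], 0.82), ([274.5, 322.4], 0.61)]
low_cover_knob [([237.4, 220.3], 0.96)]
high_cover_knob [([253.8, 178.3], 0.9)]
empty_cell []
wrist {'K': array([[352.57155151,   0.        , 281.67967572],
       [  0.        , 352.57155151, 208.06460862],
       [  0.        ,   0.        ,   1.        ]]), 'mount': array([[ 7.33415243e-04, -2.62606133e-01,  9.64902835e-01,
        -1.45482134e-01],
       [ 9.99999632e-01, -2.35998072e-04, -8.24320839e-04,
        -9.11552654e-05],
       [ 4.44186917e-04,  9.64903085e-01,  2.62605863e-01,
        -6.62273264e-02],
       [ 0.00000000e+00,  0.00000000e+00,  0.00000000e+00,
         1.00000000e+00]])}
0.55
```

View pics/scene0.png

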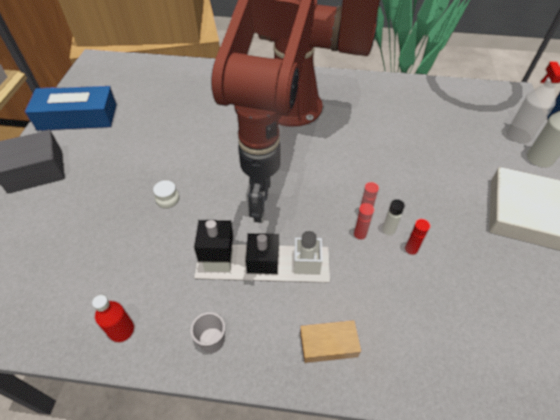

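View pics/side0.png

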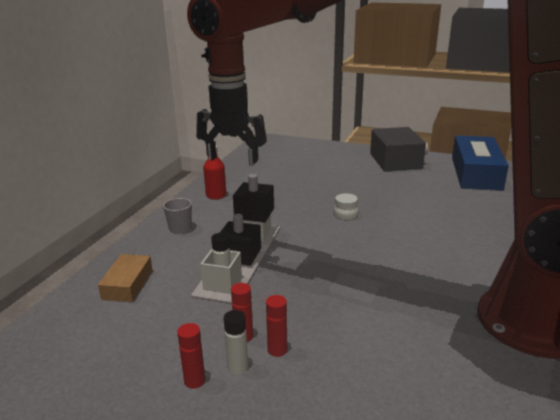

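View pics/wrist0.png

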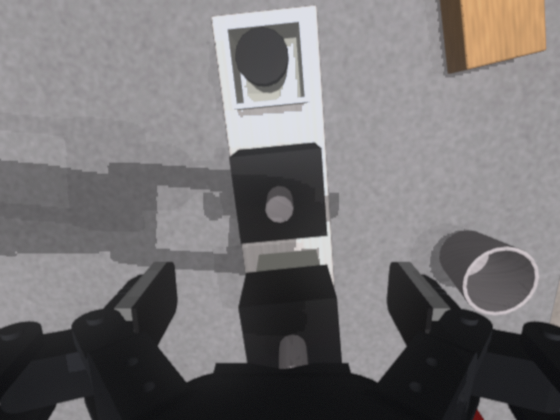

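Scene view: the crate row has the high cover at (212,235), the low cover at (262,250) in the middle, and the open cell with its bottle at (308,250). The loose white bottle with a black cap is at (394,217). The red look-alikes are at (370,195), (363,222) and (418,238). I'll triangulate these next.

```bash
cat > h.py <<'E'
from plant import manip
import numpy as np, cv2
from scipy.spatial.transform import Rotation as Ro
def cam(n,s=None):
    c=manip.get_calibration(n)
    if n!='wrist': return c['K'],c['R'],c['t']
    T=np.eye(4);T[:3,:3]=Ro.from_quat(s['orientation']).as_matrix();T[:3,3]=s['position']
    M=np.linalg.inv(T@c['mount']); return c['K'],M[:3,:3],M[:3,3]
def ray(c,p):
    K,R,t=c; d=R.T@np.linalg.inv(K)@np.r_[p,1.]; return -R.T@t,d/np.linalg.norm(d)
def atz(c,p,z):
    o,d=ray(c,p); return o+d*(z-o[2])/d[2]
def tri(obs):
    A=0;b=0
    for c,p in obs:
        o,d=ray(c,p);P=np.eye(3)-np.outer(d,d);A=A+P;b=b+P@o
    X=np.linalg.solve(A,b); return X,[np.linalg.norm((np.eye(3)-np.outer(ray(c,p)[1],ray(c,p)[1]))@(X-c_o(c))) for c,p in obs]
def c_o(c): return -c[1].T@c[2]
def proj(c,X):
    K,R,t=c;v=K@(R@np.asarray(X)+t);return v[:2]/v[2]
E
python3 - <<'E'
from h import *
np.set_printoptions(precision=4,suppress=True)
s=manip.read_state()
print(Ro.from_quat(s['orientation']).as_matrix())
sc,si,w=cam('scene'),cam('side'),cam('wrist',s)
for n,p,q in [('low',(260.2,238.6),(237.4,220.3)),('high',(211.2,227.9),(253.8,178.3))]: print(n,tri([(sc,p),(si,q)]))
print('side empty', 'low z103', atz(sc,(260.2,238.6),.103),atz(si,(237.4,220.3),.103))
for p in [(364.7,220.7),(393.6,215.4),(368.9,197.5),(418,238.8)]: print('scene bottle',atz(sc,p,.055))
for p in [(241.3,313.8),(192.6,355),(274.5,322.4),(235.5,343)]: print('side bottle',atz(si,p,.055))
for n in ['low_cover_knob','high_cover_knob','bottle_mid','empty_cell']: print(n,[(d['pixel'],d['p']) for d in manip.mark_of(n,'wrist')])
for z,p in [(.115,(279,205)),(.11,(262,56)),(.072,(215,17)),(.072,(316,8)),(.072,(232,107)),(.072,(307,101)),(.077,(233,162)),(.077,(320,155)),(.077,(242,243)),(.077,(325,236))]: print(p,atz(w,p,z))
im=manip.snapshot('scene'); cv2.imwrite('pics/z1.png',cv2.resize(im[170:290,180:450,::-1],None,fx=2.9,fy=2.9,interpolation=cv2.INTER_CUBIC))
E
```

```text
[[ 0.  1.  0.]
 [ 0.  0. -1.]
 [-1.  0. -0.]]
low (array([ 0.6231, -0.0051,  0.1046]), [np.float64(0.002579259608197211), np.float64(0.0025792596081972144)])
high (array([ 0.635 , -0.1149,  0.1541]), [np.float64(0.0038917948783355008), np.float64(0.003891794878335323)])
side empty low z103 [ 0.6196 -0.007   0.103 ] [ 0.6249 -0.004   0.103 ]
scene bottle [0.5003 0.2415 0.055 ]
scene bottle [0.4738 0.3152 0.055 ]
scene bottle [0.4219 0.2525 0.055 ]
scene bottle [0.5392 0.3719 0.055 ]
side bottle [0.5047 0.2392 0.055 ]
side bottle [0.5342 0.365  0.055 ]
side bottle [0.439  0.2411 0.055 ]
side bottle [0.4806 0.314  0.055 ]
low_cover_knob [([279.9, 206.4], 0.8)]
high_cover_knob [([293.4, 363.7], 0.56)]
bottle_mid [([291.8, 370.1], 0.44)]
empty_cell []
(279, 205) [ 0.6227 -0.0018  0.115 ]
(262, 56) [0.6111 0.1039 0.11  ]
(215, 17) [0.5732 0.1373 0.072 ]
(316, 8) [0.6511 0.1435 0.072 ]
(232, 107) [0.5838 0.0703 0.072 ]
(307, 101) [0.6455 0.075  0.072 ]
(233, 162) [0.5837 0.0257 0.077 ]
(320, 155) [0.6568 0.0315 0.077 ]
(242, 243) [ 0.5891 -0.047   0.077 ]
(325, 236) [ 0.6633 -0.0404  0.077 ]
```

View pics/z1.png

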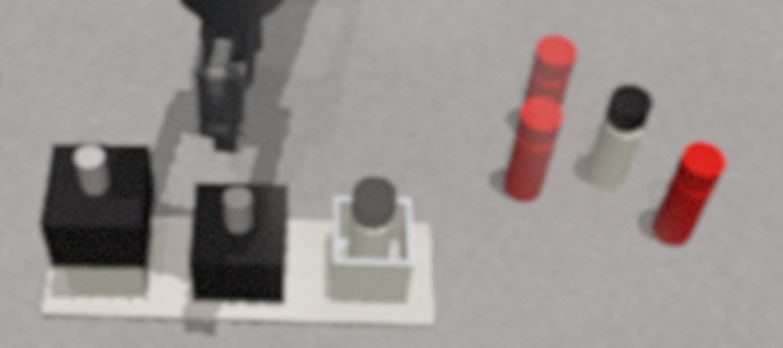

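The enlarged crop confirms two things:
- **Cover:** the middle one sits low, at about (0.623, -0.003). The left one rides high.
- **Bottle:** the only white, black-capped loose bottle is at about (0.477, 0.315). The other three loose ones are red.

I'll descend onto the low cover's knob.

{"method": "jog_arm", "body": {"series": [[0.6, -0.02, 0.08, 0, 0, 0, -1], [1.3, -0.04, 0.08, 0, 0, 0, -1], [2.0, -0.04, 0.08, 0, 0, 0, -1], [2.5, -0.04, 0.08, 0, 0, 0, -1], [2.8, -0.04, 0.08, 0, 0, 0, -1], [2.95, -0.04, 0.08, 0, 0, 0, -1], [2.95, -0.04, 0.08, 0, 0, 0, -1]]}}

```text
t: 1.5
position: [0.6232, -0.0032, 0.11]
orientation: [0.5, 0.5, -0.5, 0.5]
ft_force: [-0.1, -0.6, 0.4]
finger_gap: 1.002
```

Run:
```python
from h import *
for c in ['wrist','side']: cv2.imwrite(f'pics/{c}1.png',manip.snapshot(c)[:,:,::-1])
```

```text
(no output)
```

View pics/wrist1.png

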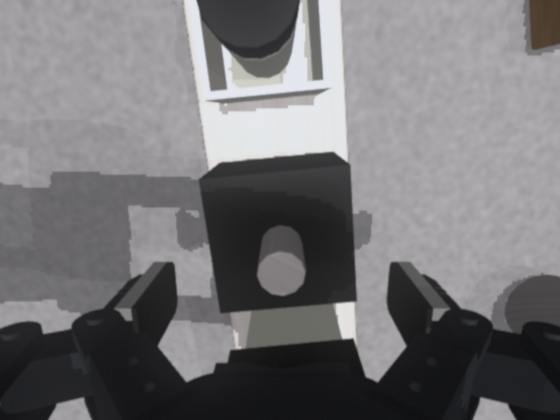

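View pics/side1.png

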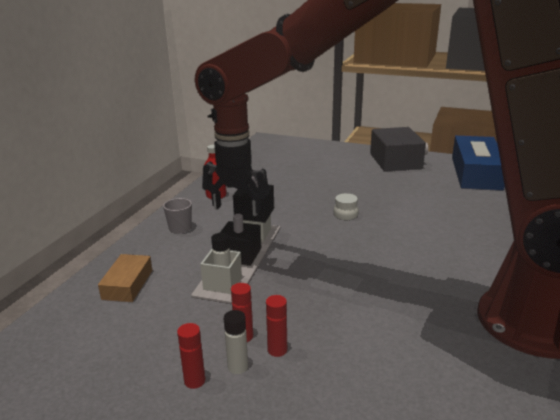

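The wrist view shows the knob top at (281,273), between the jaws. I'll check its position and the cover edges at this range.

Run:
```python
from h import *
np.set_printoptions(precision=4,suppress=True)
w=cam('wrist',manip.read_state())
print(atz(w,(281.5,274),.115), proj(w,[.6232,-.0032,.103]))
P=[atz(w,p,.077) for p in [(201,180),(348,163),(219,311),(355,300)]]
for p in P: print(p)
print(np.mean(P,0))
```

```text
[ 0.6241 -0.0058  0.115 ] [279.5665 257.6383]
[0.5825 0.029  0.077 ]
[0.6582 0.0378 0.077 ]
[ 0.5882 -0.0474  0.077 ]
[ 0.666  -0.0404  0.077 ]
[ 0.6237 -0.0053  0.077 ]
```

{"method": "jog_arm", "body": {"series": [[0, 0.02, 0.06, 0, 0, 0, -1], [0, 0.02, 0.06, 0, 0, 0, 1], [0, 0.02, 0.06, 0, 0, 0, 1], [0, 0.02, 0.06, 0, 0, 0, 1], [0, 0.02, 0.06, 0, 0, 0, 1], [0, 0.02, 0.06, 0, 0, 0, 1], [0, 0.02, 0.06, 0, 0, 0, 1], [0, 0.02, 0.06, 0, 0, 0, 1], [0, 0.02, 0.06, 0, 0, 0, 1], [0, 0.02, 0.06, 0, 0, 0, 1]]}}

```text
t: 2.6
position: [0.6258, -0.0058, 0.1122]
orientation: [0.501, 0.499, -0.499, 0.501]
ft_force: [0.9, -0.8, 7.6]
finger_gap: -0.003
```

{"method": "jog_arm", "body": {"series": [[-0.3, 0, 0, 0, 0, 0, 1], [-0.6, 0, 0, 0, 0, 0, 1], [-1.0, 0, 0, 0, 0, 0, 1], [-1.4, 0, 0, 0, 0, 0, 1], [-1.8, 0, 0, 0, 0, 0, 1], [-2.1, 0, 0, 0, 0, 0, 1], [-2.4, 0, 0, 0, 0, 0, 1], [-2.5, 0, 0, 0, 0, 0, 1], [-2.5, 0, 0, 0, 0, 0, 1]]}}

```text
t: 3.5
position: [0.6247, -0.0057, 0.2114]
orientation: [0.5, 0.5, -0.5, 0.5]
ft_force: [0.0, 0.9, 0.5]
finger_gap: 0.002
```

Run:
```python
from h import *
for c in ['wrist','side']: cv2.imwrite(f'pics/{c}2.png',manip.snapshot(c)[:,:,::-1])
```

```text
(no output)
```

View pics/wrist2.png

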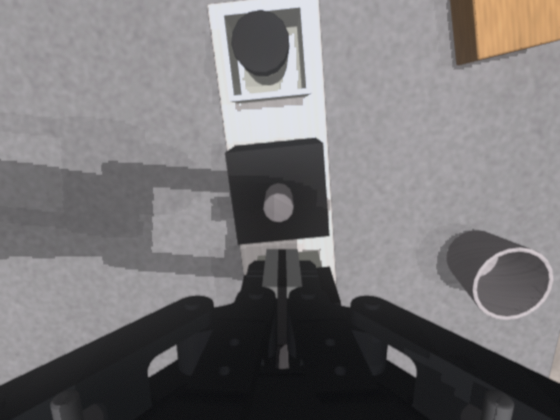

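View pics/side2.png

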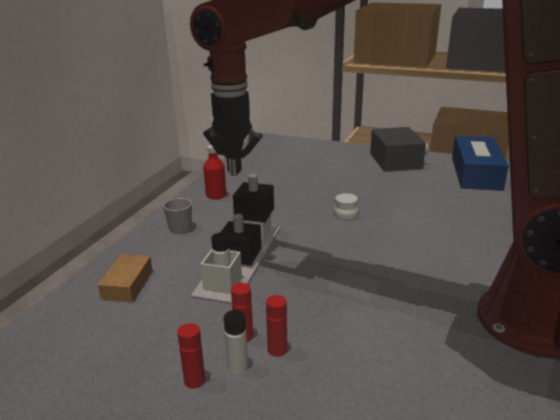

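The grasp missed: the jaws shut fully at gap 0, and the cover is still seated with its knob at (238,223) in the side view. Before trying again I'll check the fingertip position against the knob in both fixed cameras.

Run:
```python
from h import *
np.set_printoptions(precision=4,suppress=True)
s=manip.read_state(); print(s['t'],s['position'],s['ft_force'])
T=Ro.from_quat(s['orientation']).as_matrix()
tip=s['position']+T@[.025,0,0]
out=[]
for c in ['scene','side']:
    im=manip.snapshot(c)[:,:,::-1].copy(); C=cam(c)
    for n in ['low_cover_knob']: 
        m=manip.mark_of(n,c); print(c,n,[(d['pixel'],d['p']) for d in m])
    p=proj(C,tip);print('tip',p, 'knob pred',proj(C,[.624,-.0055,.103]), 'knob top', proj(C,[.624,-.0055,.115]))
    x,y=int(p[0]),int(p[1])+25
    cr=cv2.resize(im[y-60:y+60,x-60:x+60],None,fx=3.3,fy=3.3,interpolation=cv2.INTER_CUBIC)
    for q,col in [(p,(0,255,0)),(proj(C,[.624,-.0055,.115]),(255,255,0)),(proj(C,[.624,-.0055,.077]),(0,255,255))]:
        cv2.circle(cr,tuple(int(v) for v in (q-[x-60,y-60])*3.3),3,col,-1)
    out.append(cr)
cv2.imwrite('pics/tip.png',np.hstack(out))
```

```text
3.6 [ 0.6237 -0.0055  0.2097] [-0.5407 -0.6268 -0.239 ]
scene low_cover_knob [([259.7, 236.6], 0.73)]
tip [259.3147 219.1603] knob pred [260.5645 240.2355] knob top [260.3916 237.3329]
side low_cover_knob [([238.5, 220.3], 0.95)]
tip [236.0908 186.5515] knob pred [238.0729 220.0656] knob top [237.7715 215.2796]
```

View pics/tip.png

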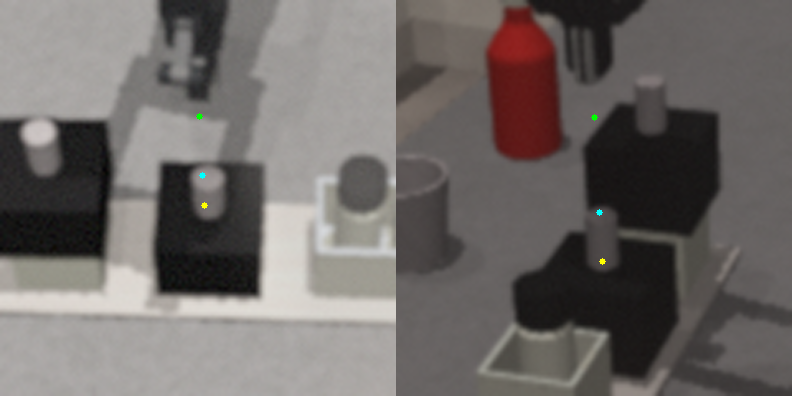

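Run:
```python
from h import *
print(manip.finger_overhang)
# tip pixels read off the crop: scene (199,98)/3.3, side (590,80)
s=manip.read_state()
sc,si=cam('scene'),cam('side')
ps=np.array([199,98])/3.3+[259-60,219+25-60]; pq=np.array([590-396,78])/3.3+[236-60,186+25-60]
print(ps,pq,tri([(sc,ps),(si,pq)]), s['position'])
```

```text
0.025
[259.3030303 213.6969697] [234.78787879 174.63636364] (array([ 0.62659968, -0.00515234,  0.21090948]), [np.float64(0.001954426650171622), np.float64(0.0019544266501716864)]) [ 0.62363388 -0.00553831  0.20933375]
```

Run:
```python
from h import *
c=manip.get_calibration('wrist');K=c['K'];M=np.linalg.inv(c['mount'])
for x in [-.015,-.005,0,.006,.015,.025]:
  for z in [-.011,.011]:
    v=K@(M@[x,0,z,1])[:3]; print(x,z,v[:2]/v[2], end=' ')
  print()
im=manip.snapshot('wrist')[:,:,::-1]; cv2.imwrite('pics/wtip.png',cv2.resize(im[200:400,180:380],None,fx=3,fy=3))
```

```text
-0.015 -0.011 [282.21039566 255.83504864] -0.015 0.011 [282.21300366 305.14567023] 
-0.005 -0.011 [282.19349863 246.59299954] -0.005 0.011 [282.19657158 293.19296958] 
0 -0.011 [282.18583963 242.40381303] 0 0.011 [282.18909573 287.75502961] 
0.006 -0.011 [282.17725599 237.70888014] 0.006 0.011 [282.18069677 281.64562257] 
0.015 -0.011 [282.16548092 231.26835269] 0.015 0.011 [282.16913952 273.23887706] 
0.025 -0.011 [282.15373749 224.84513607] 0.025 0.011 [282.15757222 264.8248156 ]
```

View pics/wtip.png

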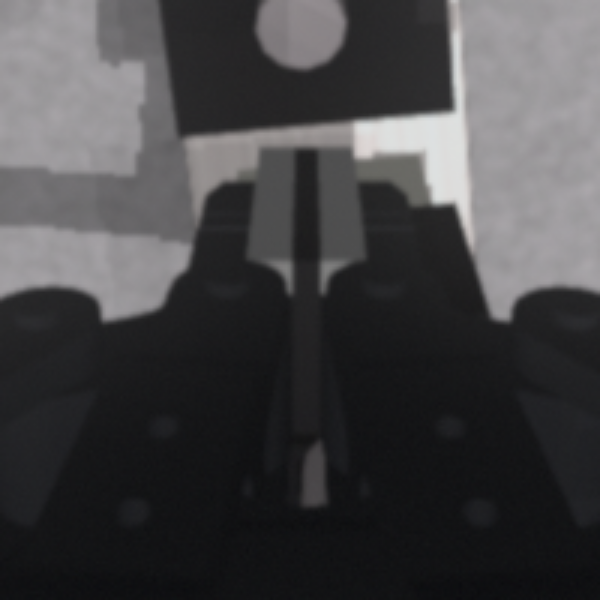

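The evidence agrees that the real fingertips sit about 25–28 mm further back than stated:
- Triangulating the fixed cameras puts the tips at z ≈ 0.211 with the TCP at 0.2093.
- The wrist view agrees.
- The 7.6 N upward contact at TCP z = 0.112 fits closed tips resting on the knob top, which is at 0.115.

I'll use that measured offset and go about 27 mm lower, opening first.

{"method": "jog_arm", "body": {"series": [[0, 0, 0, 0, 0, 0, -1], [0, 0, 0, 0, 0, 0, -1], [0, 0, 0, 0, 0, 0, -1], [0.5, 0, 0, 0, 0, 0, -1], [1.2, 0, 0, 0, 0, 0, -1], [1.9, 0, 0, 0, 0, 0, -1], [2.5, 0, 0, 0, 0, 0, -1], [2.9, 0, 0, 0, 0, 0, -1], [3.15, 0, 0, 0, 0, 0, -1], [3.15, 0, 0, 0, 0, 0, -1]]}}

```text
t: 4.85
position: [0.6233, -0.0055, 0.083]
orientation: [0.499, 0.501, -0.501, 0.499]
ft_force: [-0.4, 0.9, -0.5]
finger_gap: 0.997
```

{"method": "jog_arm", "body": {"series": [[0, 0, 0, 0, 0, 0, 1], [0, 0, 0, 0, 0, 0, 1], [0, 0, 0, 0, 0, 0, 1], [0, 0, 0, 0, 0, 0, 1], [0, 0, 0, 0, 0, 0, 1], [0, 0, 0, 0, 0, 0, 1], [0, 0, 0, 0, 0, 0, 1]]}}

```text
t: 5.55
position: [0.6249, -0.0057, 0.0855]
orientation: [0.5, 0.5, -0.5, 0.5]
ft_force: [-0.9, 0.3, 5.9]
finger_gap: 0.237
```

{"method": "jog_arm", "body": {"series": [[-0.2, 0, 0, 0, 0, 0, 1], [-0.4, 0, 0, 0, 0, 0, 1], [-0.7, 0, 0, 0, 0, 0, 1], [-1.0, 0, 0, 0, 0, 0, 1], [-1.3, 0, 0, 0, 0, 0, 1], [-1.6, 0, 0, 0, 0, 0, 1], [-2.0, 0, 0, 0, 0, 0, 1], [-2.3, 0, 0, 0, 0, 0, 1], [-2.5, 0, 0, 0, 0, 0, 1], [-2.5, 0, 0, 0, 0, 0, 1]]}}

```text
t: 6.55
position: [0.6254, -0.0057, 0.1866]
orientation: [0.501, 0.499, -0.499, 0.501]
ft_force: [0.7, -0.7, -1.9]
finger_gap: 0.238
```

Run:
```python
from h import *
o=[manip.snapshot(c)[:,:,::-1] for c in ['side','scene']]
cv2.imwrite('pics/s3.png',np.hstack([o[0][100:400,100:400],o[1][100:400,150:450]]))
```

```text
(no output)
```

View pics/s3.png

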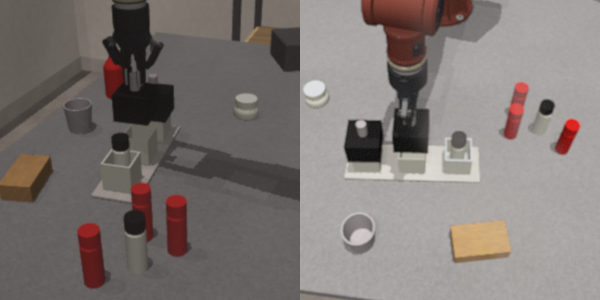

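The cover is off: side crop (143,100), with the empty cell below it at (143,145). I'll carry it to the clear bench area at x ≈ 0.445.

{"method": "jog_arm", "body": {"series": [[0, -0.4, 0, 0, 0, 0, 1], [0, -1.0, 0, 0, 0, 0, 1], [0, -1.7, 0, 0, 0, 0, 1], [0, -2.4, 0, 0, 0, 0, 1], [0, -3.1, 0, 0, 0, 0, 1], [0, -3.7, 0, 0, 0, 0, 1], [0, -4.2, 0, 0, 0, 0, 1], [0, -4.45, 0, 0, 0, 0, 1], [0, -4.45, 0, 0, 0, 0, 1], [0, -4.45, 0, 0, 0, 0, 1]]}}

```text
t: 7.65
position: [0.4469, -0.0056, 0.1845]
orientation: [0.5, 0.5, -0.5, 0.5]
ft_force: [0.0, -0.2, -0.8]
finger_gap: 0.239
```

{"method": "jog_arm", "body": {"series": [[0.5, 0, 0, 0, 0, 0, 1], [1.0, 0, 0, 0, 0, 0, 1], [1.5, 0, 0, 0, 0, 0, 1], [2.0, 0, 0, 0, 0, 0, 1], [2.35, 0, 0, 0, 0, 0, 1], [2.5, 0, 0, 0, 0, 0, 1], [2.6, 0, 0, 0, 0, 0, 1], [2.7, 0, 0, 0, 0, 0, 1], [2.7, 0, 0, 0, 0, 0, 1]]}}

```text
t: 8.55
position: [0.4467, -0.0056, 0.0765]
orientation: [0.5, 0.5, -0.5, 0.5]
ft_force: [-0.7, 0.6, -1.7]
finger_gap: 0.234
```

Run:
```python
from h import *
o=[manip.snapshot(c)[:,:,::-1] for c in ['side','scene']]
cv2.imwrite('pics/s4.png',np.hstack([cv2.resize(o[0][150:350,170:370],None,fx=2,fy=2),cv2.resize(o[1][100:300,160:360],None,fx=2,fy=2)]))
```

```text
(no output)
```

View pics/s4.png

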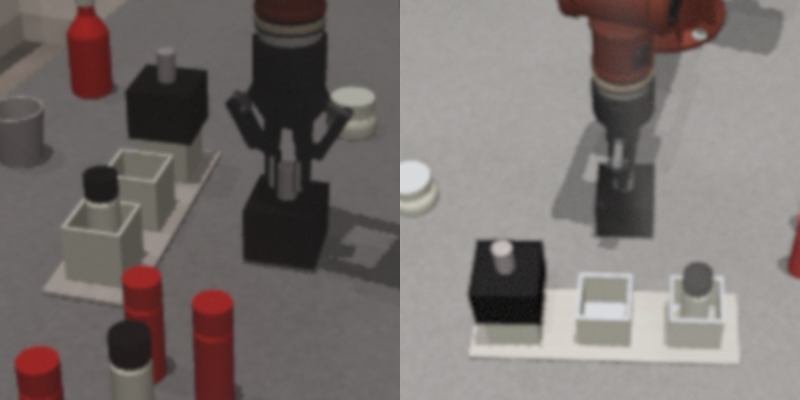

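The cell is empty (scene crop (605,310)) and the cover is just above the bench. I'll lower it gently until it makes contact.

{"method": "jog_arm", "body": {"series": [[0.05, 0, 0, 0, 0, 0, 1], [0.1, 0, 0, 0, 0, 0, 1], [0.1, 0, 0, 0, 0, 0, 1]]}}

```text
t: 8.95
position: [0.446, -0.0055, 0.0723]
orientation: [0.5, 0.5, -0.5, 0.5]
ft_force: [-0.1, 0.4, -0.5]
finger_gap: 0.233
```

{"method": "jog_arm", "body": {"series": [[0.04, 0, 0, 0, 0, 0, 1], [0.04, 0, 0, 0, 0, 0, 1]]}}

```text
t: 9.15
position: [0.4464, -0.0056, 0.0714]
orientation: [0.5, 0.5, -0.5, 0.5]
ft_force: [-2.2, -0.3, 3.5]
finger_gap: 0.232
```

That is contact, so I'll release and rise.

{"method": "jog_arm", "body": {"series": [[0, 0, 0, 0, 0, 0, 0.3], [0, 0, 0, 0, 0, 0, 0], [0, 0, 0, 0, 0, 0, -0.5], [0, 0, 0, 0, 0, 0, -0.8], [0, 0, 0, 0, 0, 0, -0.8], [-0.5, 0, 0, 0, 0, 0, -0.8], [-1.2, 0, 0, 0, 0, 0, -0.8], [-2.0, 0, 0, 0, 0, 0, -0.8], [-3.0, 0, 0, 0, 0, 0, -0.8], [-4.0, 0, 0, 0, 0, 0, -0.8]]}}

```text
t: 10.15
position: [0.4456, -0.0055, 0.2318]
orientation: [0.5, 0.5, -0.5, 0.5]
ft_force: [0.5, 0.6, 0.1]
finger_gap: 0.904
```

Run:
```python
from h import *
o=[manip.snapshot(c)[:,:,::-1] for c in ['side','scene']]
cv2.imwrite('pics/s5.png',np.hstack([cv2.resize(o[0][200:400,150:350],None,fx=2,fy=2),cv2.resize(o[1][150:350,250:450],None,fx=2,fy=2)]))
cv2.imwrite('pics/s5b.png',np.hstack([cv2.resize(o[0][150:350,170:370],None,fx=2,fy=2),cv2.resize(o[1][100:300,160:360],None,fx=2,fy=2)]))
for c in ['side','scene']:
  print([(d['pixel'],d['p']) for d in manip.mark_of('bottle_mid',c)],[(d['box'],d['p']) for d in manip.boxes_of('bottle_mid',c)])
  print([(d['pixel'],d['p']) for d in manip.mark_of('empty_cell',c)],[(d['pixel'],d['p']) for d in manip.mark_of('low_cover_knob',c)])
```

```text
[([275.2, 325.1], 0.94), ([241.3, 315.4], 0.89), ([195.2, 357.1], 0.61), ([237.2, 336.3], 0.58)] [([225.9, 306.2, 248.3, 372.4], 0.91), ([230.4, 281.9, 252.2, 341.8], 0.84), ([179.2, 318.8, 206.8, 390.6], 0.83), ([264.4, 295.7, 289.2, 356.8], 0.74)]
[([240.6, 254.6], 0.66)] [([311.5, 241.1], 0.69)]
[([416.3, 237.3], 0.91), ([372.3, 197.2], 0.84), ([393.8, 215.6], 0.81), ([366.2, 221.6], 0.65)] [([360.5, 178.5, 379.2, 208.3], 0.84), ([356.3, 205.0, 376.3, 238.1], 0.82), ([381.9, 197.5, 406.1, 235.5], 0.7), ([404.9, 219.8, 429.1, 252.8], 0.61), ([192.7, 220.7, 234.7, 260.8], 0.29)]
[([261.7, 262.7], 0.83)] [([271.6, 185.3], 0.8)]
```

View pics/s5.png

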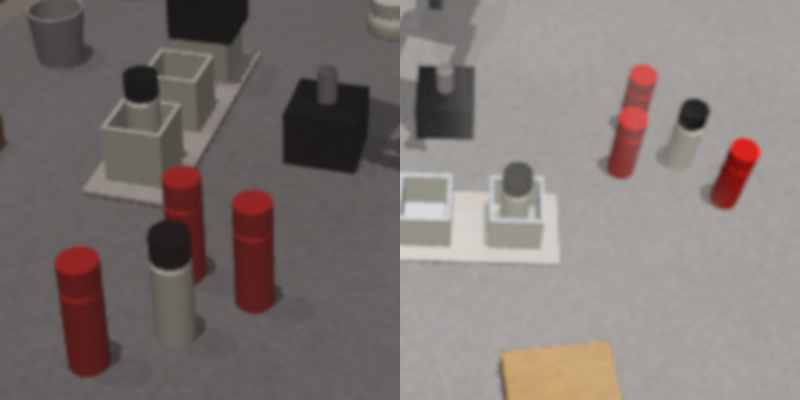

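View pics/s5b.png

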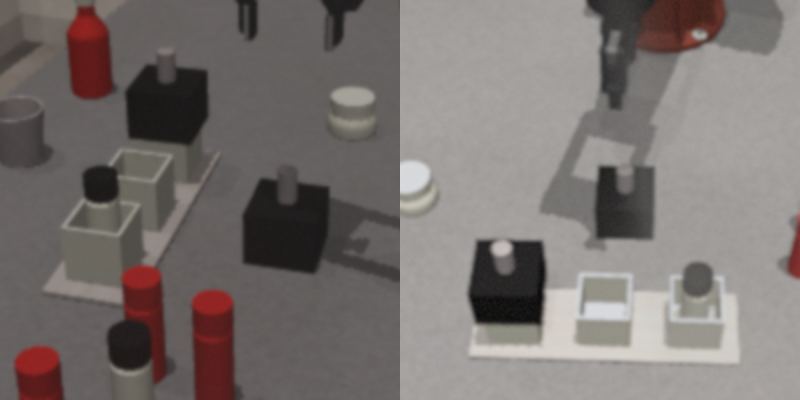

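The cover stands knob up on the bench at scene crop (625,205), and the middle cell is open and empty. Bottle candidates in the right-hand crop of s5 are white with a black cap at (688,135), and red at (638,95), (628,145) and (736,175). Only the white one fits. I'll move above it and look.

{"method": "jog_arm", "body": {"series": [[0, 0.05, -0.4, 0, 0, 0, -1], [0, 0.1, -1.2, 0, 0, 0, -1], [0, 0.2, -2.2, 0, 0, 0, -1], [0, 0.3, -3.2, 0, 0, 0, -1], [0, 0.4, -4.2, 0, 0, 0, -1], [0, 0.5, -5.2, 0, 0, 0, -1], [0, 0.6, -6.2, 0, 0, 0, -1], [0, 0.7, -7.0, 0, 0, 0, -1], [0, 0.75, -7.5, 0, 0, 0, -1], [0, 0.75, -7.5, 0, 0, 0, -1]]}}

```text
t: 11.65
position: [0.4757, 0.2966, 0.2296]
orientation: [0.499, 0.501, -0.5, 0.5]
ft_force: [-0.0, -0.2, 0.4]
finger_gap: 0.999
```

{"method": "jog_arm", "body": {"series": [[0.3, 0, 0, 0, 0, 0, -1], [0.5, 0, 0, 0, 0, 0, -1], [0.5, 0, 0, 0, 0, 0, -1]]}}

```text
t: 11.95
position: [0.4746, 0.2926, 0.2079]
orientation: [-0.499, -0.5, 0.502, -0.499]
ft_force: [-1.2, 0.3, 0.6]
finger_gap: 0.998
```

Run:
```python
from h import *
np.set_printoptions(precision=4,suppress=True)
s=manip.read_state(); print(s['t'],s['position'],s['orientation'])
im=manip.snapshot('wrist'); cv2.imwrite('pics/w6.png',im[:,:,::-1])
print([(d['pixel'],d['p']) for d in manip.mark_of('bottle_mid','wrist')])
sc,si=cam('scene'),cam('side')
print(tri([(sc,(393.8,215.6)),(si,(236.8,340))]))
for a,b in [((365.5,221.2),(241.3,314.6)),((370.5,197.2),(275,324)),((417,238),(194,356))]: print('red',tri([(sc,a),(si,b)]))
print('cell',tri([(sc,(261.7,262.7)),(si,(240.6,254.6))]),atz(sc,(261.7,262.7),.012),atz(si,(240.6,254.6),.012))
```

```text
11.95 [0.4746 0.2926 0.2079] [-0.4986 -0.5002  0.5021 -0.4991]
[([287.2, 172.4], 0.8), ([352.8, 101.3], 0.75), ([313.1, 252.2], 0.72), ([234.3, 240.2], 0.55)]
(array([0.4786, 0.3137, 0.0613]), [np.float64(0.0007763985706953363), np.float64(0.0007763985706954515)])
red (array([0.5028, 0.2432, 0.0566]), [np.float64(6.936748575185973e-05), np.float64(6.936748575185661e-05)])
red (array([0.4308, 0.2556, 0.0658]), [np.float64(0.001299910859392644), np.float64(0.0012999108593926226)])
red (array([0.5334, 0.368 , 0.0536]), [np.float64(0.0032844826266032624), np.float64(0.003284482626603142)])
cell (array([ 0.6264, -0.0069,  0.0097]), [np.float64(0.002728313462935929), np.float64(0.0027283134629360103)]) [ 0.6302 -0.0047  0.012 ] [ 0.6239 -0.0071  0.012 ]
```

View pics/w6.png

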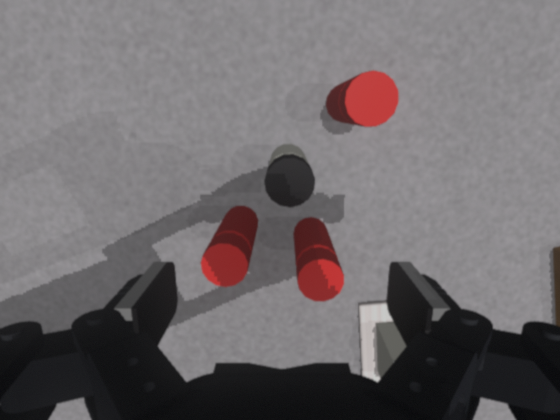

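The wrist view shows the black cap at (290,181), the reds at (371,98), (226,257) and (320,273), and no other white bottle.

Run:
```python
from h import *
np.set_printoptions(precision=4,suppress=True)
w=cam('wrist',manip.read_state())
for p in [(290,181),(371,98),(226,257),(320,273)]: print(atz(w,p,.11))
```

```text
[0.4812 0.3124 0.11  ]
[0.5348 0.3683 0.11  ]
[0.4335 0.2546 0.11  ]
[0.5043 0.2415 0.11  ]
```

{"method": "jog_arm", "body": {"series": [[0, 0.1, -0.47, 0, 0, 0, -1], [0.4, 0.1, -0.47, 0, 0, 0, -1], [1.0, 0.1, -0.47, 0, 0, 0, -1], [1.4, 0.1, -0.47, 0, 0, 0, -1], [1.5, 0.1, -0.47, 0, 0, 0, -1], [1.5, 0.1, -0.47, 0, 0, 0, -1], [1.5, 0.1, -0.47, 0, 0, 0, -1]]}}

```text
t: 12.75
position: [0.4808, 0.3133, 0.1515]
orientation: [0.5, 0.5, -0.5, 0.5]
ft_force: [-0.3, 0.6, -0.2]
finger_gap: 0.997
```

Run:
```python
from h import *
np.set_printoptions(precision=4,suppress=True)
s=manip.read_state(); print(s['position']); w=cam('wrist',s)
im=manip.snapshot('wrist'); cv2.imwrite('pics/w7.png',im[:,:,::-1])
print(proj(w,[.48,.313,.11]))
```

```text
[0.4808 0.3133 0.1515]
[280.6913 234.9395]
```

View pics/w7.png

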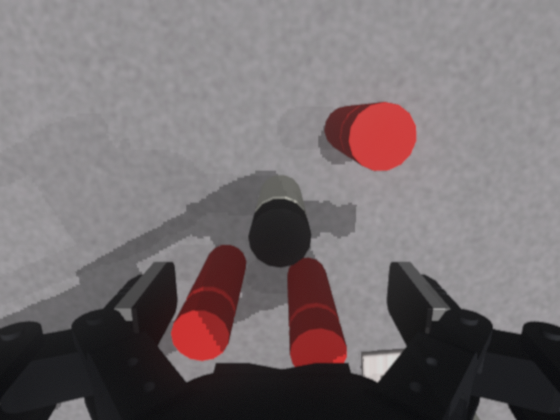

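The cap is centred at (280,232) against a predicted (281,235), so I'll descend and grip.

{"method": "jog_arm", "body": {"series": [[0.4, 0, -0.03, 0, 0, 0, -1], [0.9, 0, -0.03, 0, 0, 0, -1], [1.4, 0, -0.03, 0, 0, 0, -1], [1.7, 0, -0.03, 0, 0, 0, -1], [1.7, 0, -0.03, 0, 0, 0, -1]]}}

```text
t: 13.3
position: [0.4784, 0.3135, 0.0802]
orientation: [-0.498, -0.501, 0.502, -0.499]
ft_force: [0.1, 1.0, -0.3]
finger_gap: 1.004
```

{"method": "jog_arm", "body": {"series": [[0, 0, 0, 0, 0, 0, 0], [0, 0, 0, 0, 0, 0, 0.3], [0, 0, 0, 0, 0, 0, 1], [0, 0, 0, 0, 0, 0, 1], [0, 0, 0, 0, 0, 0, 1], [0, 0, 0, 0, 0, 0, 1], [0, 0, 0, 0, 0, 0, 1]]}}

```text
t: 14.0
position: [0.4811, 0.315, 0.0843]
orientation: [0.501, 0.5, -0.499, 0.5]
ft_force: [-1.5, -0.7, 5.7]
finger_gap: 0.4
```

Run:
```python
from h import *
o=[manip.snapshot(c)[:,:,::-1] for c in ['side','scene']]
cv2.imwrite('pics/s8.png',np.hstack([cv2.resize(o[0][240:400,150:310],None,fx=2.5,fy=2.5),cv2.resize(o[1][130:290,320:480],None,fx=2.5,fy=2.5)]))
```

```text
(no output)
```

View pics/s8.png

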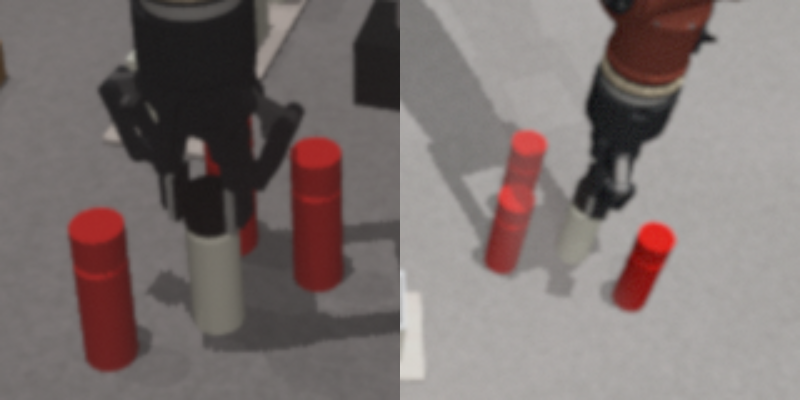

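The bottle is gripped by its cap (side crop (210,205), gap 0.40). I'll lift it.

{"method": "jog_arm", "body": {"series": [[-0.2, 0, 0, 0, 0, 0, 1], [-0.5, 0, 0, 0, 0, 0, 1], [-1.0, 0, 0, 0, 0, 0, 1], [-1.6, 0, 0, 0, 0, 0, 1], [-2.2, 0, 0, 0, 0, 0, 1], [-2.8, 0, 0, 0, 0, 0, 1], [-3.4, 0, 0, 0, 0, 0, 1], [-4.0, 0, 0, 0, 0, 0, 1], [-4.3, 0, 0, 0, 0, 0, 1], [-4.4, 0, 0, 0, 0, 0, 1]]}}

```text
t: 15.1
position: [0.481, 0.3148, 0.261]
orientation: [0.501, 0.5, -0.499, 0.5]
ft_force: [-0.5, -0.4, -0.8]
finger_gap: 0.402
```

{"method": "jog_arm", "body": {"series": [[0, 0.2, 0.4, 0, 0, 0, 1], [0, 0.5, 1.1, 0, 0, 0, 1], [0, 0.9, 2.0, 0, 0, 0, 1], [0, 1.3, 2.9, 0, 0, 0, 1], [0, 1.7, 3.8, 0, 0, 0, 1], [0, 2.1, 4.7, 0, 0, 0, 1], [0, 2.5, 5.6, 0, 0, 0, 1], [0, 2.9, 6.4, 0, 0, 0, 1], [0, 3.2, 7.1, 0, 0, 0, 1], [0, 3.4, 7.6, 0, 0, 0, 1]]}}

```text
t: 16.1
position: [0.6159, 0.0082, 0.2568]
orientation: [-0.5, -0.5, 0.501, -0.499]
ft_force: [-0.3, 0.7, -0.3]
finger_gap: 0.396
```

{"method": "jog_arm", "body": {"series": [[0, 0.2, 0.4, 0, 0, 0, 1], [0, 0.2, 0.4, 0, 0, 0, 1], [0, 0.2, 0.4, 0, 0, 0, 1]]}}

```text
t: 16.4
position: [0.6237, -0.0051, 0.2579]
orientation: [0.5, 0.501, -0.5, 0.499]
ft_force: [-0.2, 0.6, -0.6]
finger_gap: 0.398
```

Run:
```python
from h import *
np.set_printoptions(precision=4,suppress=True)
s=manip.read_state(); print(s['t'],s['position'],s['finger_gap'])
im=manip.snapshot('wrist'); cv2.imwrite('pics/w9.png',im[:,:,::-1])
o=[manip.snapshot(c)[:,:,::-1] for c in ['side','scene']]
cv2.imwrite('pics/s9.png',np.hstack([cv2.resize(o[0][100:300,150:350],None,fx=2,fy=2),cv2.resize(o[1][120:320,170:370],None,fx=2,fy=2)]))
for c in ['side','scene']: print([(d['pixel'],d['p']) for d in manip.mark_of('bottle_mid',c)],[(d['box'],d['p']) for d in manip.boxes_of('bottle_mid',c)])
```

```text
16.4 [ 0.6237 -0.0051  0.2579] 0.39825473412263424
[([244.4, 315.0], 0.94), ([190.7, 354.7], 0.87), ([275.7, 324.4], 0.67), ([236.4, 165.4], 0.59)] [([265.8, 292.1, 286.6, 357.9], 0.9), ([226.1, 136.7, 245.1, 193.6], 0.88), ([179.3, 321.8, 206.5, 390.1], 0.78)]
[([371.3, 199.8], 0.87), ([362.4, 221.1], 0.82), ([258.5, 207.4], 0.66), ([210.1, 225.5], 0.59), ([418.1, 238.1], 0.55)] [([361.7, 180.8, 379.6, 206.1], 0.81), ([355.0, 204.5, 374.2, 236.6], 0.73), ([403.9, 218.5, 431.4, 254.6], 0.56)]
```

View pics/w9.png

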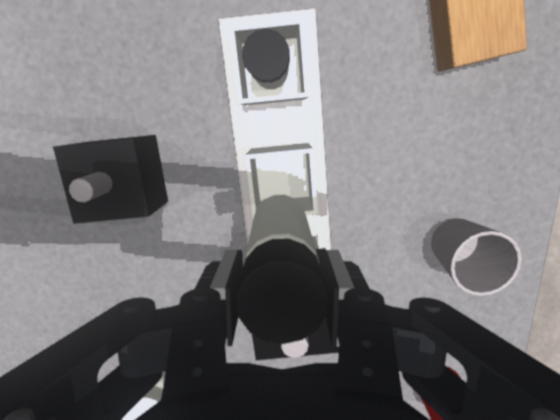

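View pics/s9.png

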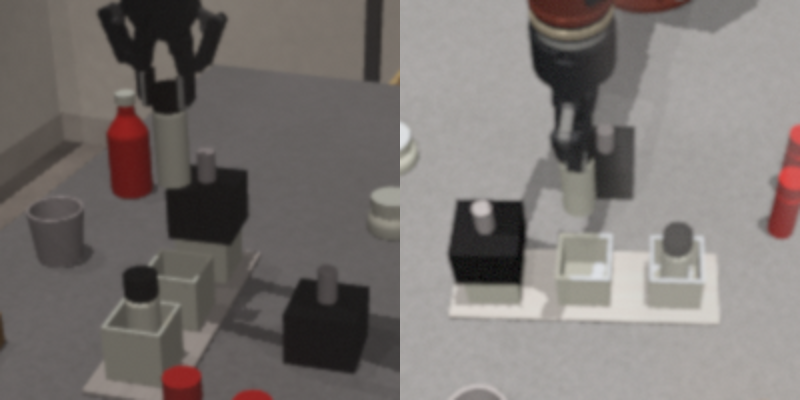

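Run:
```python
from h import *
np.set_printoptions(precision=4,suppress=True)
s=manip.read_state()
sc,si,w=cam('scene'),cam('side'),cam('wrist',s)
print('bottle',tri([(sc,(258.5,207.4)),(si,(236.4,165.4))]))
print('rim scene',atz(sc,(262.5,244.5),.072))
a,b=atz(w,(249,152),.072),atz(w,(312,148),.072); print('inner edge',a,b)
d=(b-a)/np.linalg.norm(b-a); n=np.array([d[1],-d[0],0]); print('centre wrist',(a+b)/2+n*.028,np.linalg.norm(b-a))
o=[manip.snapshot(c)[:,:,::-1] for c in ['side','scene']]
im=[]
for k,C,x,y in [(0,si,241,236),(1,sc,262,248)]:
    r=cv2.resize(o[k][y-40:y+40,x-40:x+40],None,fx=5,fy=5,interpolation=cv2.INTER_CUBIC)
    c0=np.array([.6245,-.0055]); t=np.radians(5); R=np.array([[np.cos(t),-np.sin(t)],[np.sin(t),np.cos(t)]])
    for h in (.028,.032):
        q=np.array([proj(C,np.r_[c0+R@v,.072]) for v in np.array([[h,h],[h,-h],[-h,-h],[-h,h]])])
        cv2.polylines(r,[((q-[x-40,y-40])*5).astype(int)],True,(0,255,0) if h==.028 else (0,0,255),1)
    im.append(r)
cv2.imwrite('pics/cell.png',np.hstack(im))
```

```text
bottle (array([ 0.6238, -0.0073,  0.2306]), [np.float64(0.0033912616532912076), np.float64(0.0033912616532912783)])
rim scene [ 0.6152 -0.0032  0.072 ]
inner edge [0.5931 0.0254 0.072 ] [0.652  0.0292 0.072 ]
centre wrist [ 0.6243 -0.0007  0.072 ] 0.059038843500512236
```

View pics/cell.png

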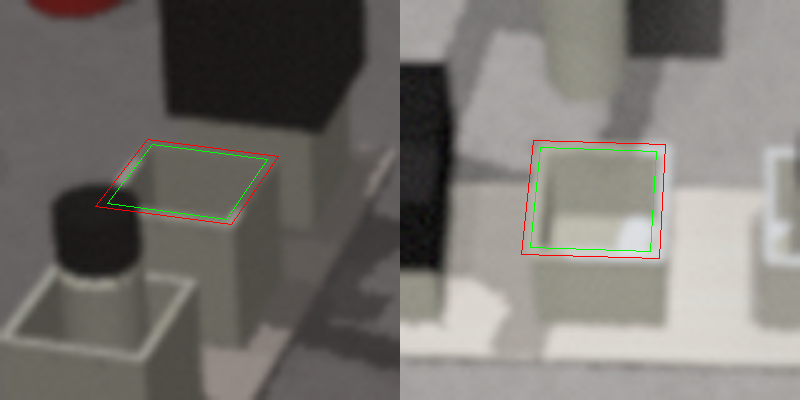

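The projected rim fits the cell in both views, with its centre at about (0.625, -0.0045). The bottle is within 2–3 mm of that against 10 mm clearance, so I'll lower it to the rim and check.

{"method": "jog_arm", "body": {"series": [[0.5, 0.02, -0.02, 0, 0, 0, 1], [1.1, 0.02, -0.02, 0, 0, 0, 1], [1.7, 0.02, -0.02, 0, 0, 0, 1], [2.1, 0.02, -0.02, 0, 0, 0, 1], [2.3, 0.02, -0.02, 0, 0, 0, 1], [2.4, 0.02, -0.02, 0, 0, 0, 1], [2.4, 0.02, -0.02, 0, 0, 0, 1]]}}

```text
t: 17.55
position: [0.6253, -0.0048, 0.163]
orientation: [0.5, 0.5, -0.5, 0.5]
ft_force: [0.8, 0.1, -0.9]
finger_gap: 0.4
```

Run:
```python
from h import *
o=[manip.snapshot(c)[:,:,::-1] for c in ['side','scene']]
cv2.imwrite('pics/s10.png',np.hstack([cv2.resize(o[0][180:280,190:290],None,fx=4,fy=4,interpolation=cv2.INTER_CUBIC),cv2.resize(o[1][190:290,212:312],None,fx=4,fy=4,interpolation=cv2.INTER_CUBIC)]))
```

```text
(no output)
```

View pics/s10.png

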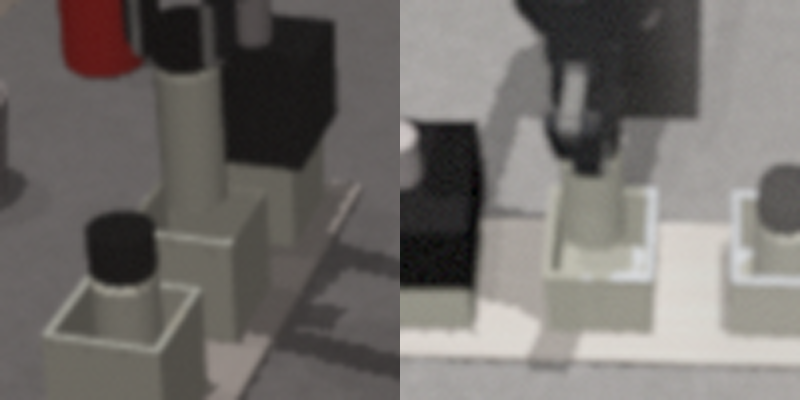

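Run:
```python
from h import *
o=[manip.snapshot(c)[:,:,::-1] for c in ['side','scene']]
im=[]
th=np.linspace(0,2*np.pi,40)
for k,C,x,y in [(0,cam('side'),241,230),(1,cam('scene'),262,240)]:
    r=cv2.resize(o[k][y-33:y+33,x-33:x+33],None,fx=6,fy=6,interpolation=cv2.INTER_CUBIC)
    def dr(P,col): cv2.polylines(r,[np.array([(proj(C,p)-[x-33,y-33]+.5)*6 for p in P]).astype(int)],True,col,1)
    c0=np.array([.625,-.0045]); t=np.radians(5); R=np.array([[np.cos(t),-np.sin(t)],[np.sin(t),np.cos(t)]])
    dr([np.r_[c0+R@v,.072] for v in .032*np.array([[1,1],[1,-1],[-1,-1],[-1,1]])],(0,0,255))
    for z in (.079,.13): dr([[.6253+.018*np.cos(a),-.0048+.018*np.sin(a),z] for a in th],(0,255,0))
    im.append(r)
cv2.imwrite('pics/s11.png',np.hstack(im))
```

```text
(no output)
```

View pics/s11.png

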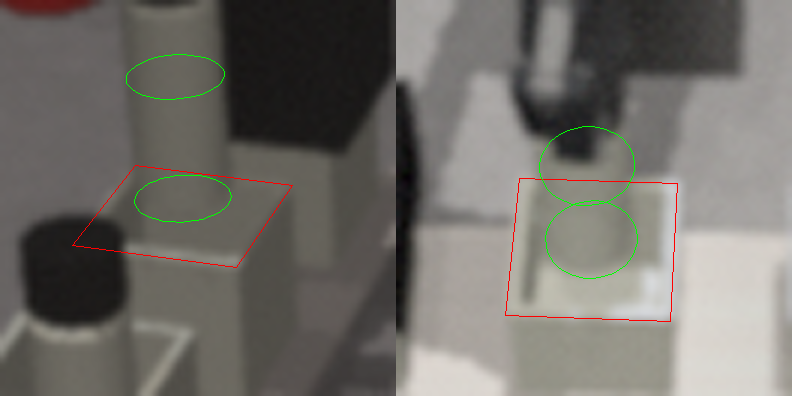

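The bottle is about 3 mm off-centre toward -y, with 10 mm of room. I'll correct that and lower it in.

{"method": "jog_arm", "body": {"series": [[0, -0.04, -0.06, 0, 0, 0, 1], [0.2, -0.04, -0.06, 0, 0, 0, 1], [0.5, -0.04, -0.06, 0, 0, 0, 1], [0.8, -0.04, -0.06, 0, 0, 0, 1], [1.1, -0.04, -0.06, 0, 0, 0, 1], [1.35, -0.04, -0.06, 0, 0, 0, 1], [1.5, -0.04, -0.06, 0, 0, 0, 1], [1.5, -0.04, -0.06, 0, 0, 0, 1], [1.5, -0.04, -0.06, 0, 0, 0, 1]]}}

```text
t: 18.65
position: [0.6236, -0.0024, 0.1028]
orientation: [0.5, 0.5, -0.5, 0.5]
ft_force: [0.7, 0.8, -1.0]
finger_gap: 0.396
```

{"method": "jog_arm", "body": {"series": [[0.05, 0, 0, 0, 0, 0, 1], [0.1, 0, 0, 0, 0, 0, 1], [0.1, 0, 0, 0, 0, 0, 1]]}}

```text
t: 18.95
position: [0.6234, -0.0024, 0.0989]
orientation: [0.5, 0.5, -0.5, 0.5]
ft_force: [-1.4, 0.7, -1.1]
finger_gap: 0.397
```

{"method": "jog_arm", "body": {"series": [[0.04, 0, 0, 0, 0, 0, 1], [0.06, 0, 0, 0, 0, 0, 1], [0.06, 0, 0, 0, 0, 0, 1]]}}

```text
t: 19.25
position: [0.6234, -0.0024, 0.0964]
orientation: [0.5, 0.5, -0.5, 0.5]
ft_force: [-0.1, -0.9, -0.6]
finger_gap: 0.397
```

{"method": "jog_arm", "body": {"series": [[0.04, 0, 0, 0, 0, 0, 1], [0.04, 0, 0, 0, 0, 0, 1]]}}

```text
t: 19.45
position: [0.6237, -0.0024, 0.0963]
orientation: [0.5, 0.5, -0.5, 0.5]
ft_force: [-2.2, 0.1, 5.0]
finger_gap: 0.4
```

It has landed on the floor at TCP z = 0.0963, as predicted. I'll open gradually and rise.

{"method": "jog_arm", "body": {"series": [[0, 0, 0, 0, 0, 0, 0], [0, 0, 0, 0, 0, 0, -0.4], [0, 0, 0, 0, 0, 0, -1], [0, 0, 0, 0, 0, 0, -1], [0, 0, 0, 0, 0, 0, -1], [-0.4, 0, 0, 0, 0, 0, -1], [-1.0, 0, 0, 0, 0, 0, -1], [-1.8, 0, 0, 0, 0, 0, -1], [-2.8, 0, 0, 0, 0, 0, -1], [-3.5, 0, 0, 0, 0, 0, -1]]}}

```text
t: 20.45
position: [0.6246, -0.0025, 0.2394]
orientation: [0.501, 0.499, -0.499, 0.501]
ft_force: [-0.0, 0.7, 0.8]
finger_gap: 1.003
```

Run:
```python
from h import *
o=[manip.snapshot(c)[:,:,::-1] for c in ['side','scene','wrist']]
cv2.imwrite('pics/s12.png',np.hstack([cv2.resize(o[0][170:370,160:360],None,fx=2,fy=2),cv2.resize(o[1][120:320,170:370],None,fx=2,fy=2)]))
cv2.imwrite('pics/w12.png',o[2])
```

```text
(no output)
```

View pics/s12.png

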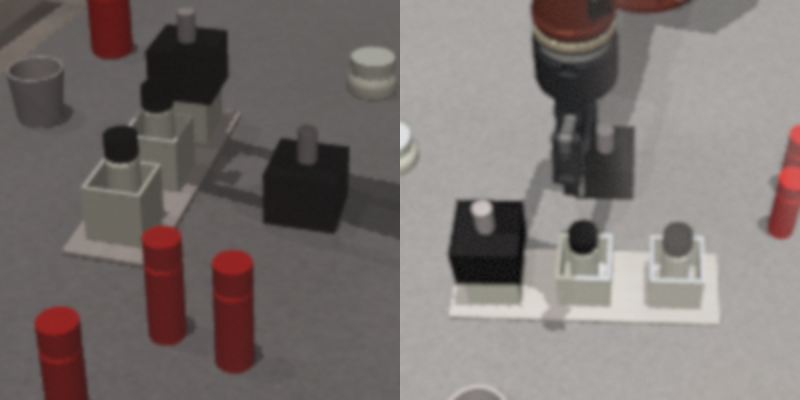

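View pics/w12.png

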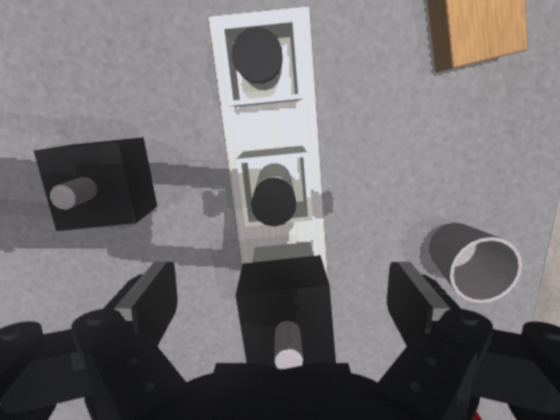

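The bottle stands upright in the middle cell (wrist (272,195), side crop (157,120)). The low cover stands knob up on the bench, the high cover hasn't moved, and the gripper is clear. I'll hand in.

Run:
```python
from h import *
s=manip.read_state(); print(s['t'],s['ft_force'],abs(s['joint_vel']).max())
print(manip.hand_in())
```

```text
20.6 [-0.91663345  0.10625508  0.06734621] 0.06754831448661927
the job is handed in; nothing more can be done
None
```

The white bottle now stands upright in the middle cell. The low cover that was on it stands knob up on the bench at about (0.446, -0.006). I handed the job in at 20.6 s.

- **Last checks:** the final pictures from all three cameras, taken just before hand-in, show the bottle upright and the cover on the bench. The high cover and the red look-alikes are where they were, and the open gripper is clear of everything. Hand-in gave no verdict.
- **What went wrong:** my first grasp of the cover's knob missed, and the jaws shut on top of it with about 8 N, moving nothing I could see. The cameras put the real fingertips about 25 to 28 mm further back than the stated overhang. I used the measured offset from then on, and both later grasps held.
- **What disagreed:** just before insertion, the pictures showed the bottle about 3 mm off where the arm's reading put it. I corrected for that, well within the 10 mm clearance. The bottle touched the cell floor at the height I expected.

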